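Empty the tilting discard pail into the autoclave tin

ROBOT

A 6-joint arm with a two-finger parallel gripper is mounted at the origin on a cart in front of the work surface, level with it; the furniture and walls round the work are solid. World frame = base frame: x ahead of the robot, y to its left, z up, the work surface at z = 0. Lengths are in m, angles in rad, forces in N, time in s.
With the tool pointing down it reaches from about 0.4 to 0.825 m from the base axis. Payload 7 kg.
Tool frame: the origin (TCP) lies midway between the tips of the shut fingers; the grasp point (between the pads) lies arm.hold_point_z behind it (arm.hold_point_z is the distance from the TCP to the grasp point, in m); z points along the fingers, y is the line along which they close (so a half turn about z gives the same grasp; the last joint's range is limited). The gripper opens to 88 mm and grips with 3 to 60 N. Pads are 19 mm wide; open, the fingers measure 130 mm over their backs; the gripper's body (78 mm by 193 mm) begins 47 mm behind the grasp point.
Start: joints at [1.467, 0.359, 0.012, 0, -1.224, -0.288], TCP at [0.258, 0.624, 0.227] pointing down, gripper open.
Joint ranges: [-3.07, 3.07], [-1.43, 2.12], [-1.02, 1.25], [-3.03, 1.67], [-3.05, -0], [-3.03, 3.03]. Speed limits (rad/s): [2.39, 2.39, 3.01, 3.14, 3.14, 3.14].

INTERFACE

Orientations are given as [roll, pitch, yaw] about the fixed x, y, z axes, in that order (R = Rz(yaw) Ry(pitch) Rx(roll)).
In Python, from station import arm gives the robot as it stands.
- The arm moves only by the shell command python3 -m crank 'ROWS' [OPENING] [FORCE]. ROWS is JSON, a list that holds one entry, the list of rows, each a list of 4 numbers: the shift along the tool's x, y, z in units of 25 mm (1.0 is 25 mm), then the turn about the tool's z in units of 5 degrees (1.0 is 5 degrees). A call has 1 to 12 rows; each row is the pose to reach, as a shift and turn from the pose commanded when the call began, along the tool's axes at that moment; what a row does not reach only later rows make up. A row lasts 1/8 s, in which the tool goes at most 62.5 mm and 10.7 degrees, less where a joint would pass 70% of its speed; a pose out of reach is approached as far as the arm can. A call with a gripper value outside its range is refused whole. OPENING is the closure, from 0 (fully open) to 1 (shut), set as the call begins (- or left out, the last holds). The fingers move at their own pace and stop on an object; FORCE is the grip in N (left out, the last holds). Time passes only in rows, so rows that repeat a pose let the fingers close. It gives the time, the measured TCP pose, the force, the opening and the grip force at its end, in the units of the state.
- arm.get_state(): the state, without advancing time (a new reading comes with each control period).
- arm.grab_frame(name): name is "side" or "top" or "wrist"; returns (picture, depth): 420x560x3 uint8, red, green, blue; 420x560 float32, m along the optical axis (not along the pixel's ray), 0 where there is no reading.
- arm.get_calibration(name): a dict with "mtx" (3x3 intrinsics, pixels), "R" (3x3) and "t" (3): a world point X has camera coordinates R X + t; the wrist camera has in their place "mount" (4x4, takes a point from camera to tool coordinates, whose origin is the TCP and whose axes are the flange's). Camera axes: x right, y down, z forward; pixel columns grow to the right and rows downward; lengths in m; the calibration is good to about 2 mm. A picture is of the moment at which its call begins: read the wrist's pose just before it. get_calibration takes no time and is no camera call.
- arm.job_done(): hands the job in; it is judged then, once.
Trained networks look in the newest picture that a camera, given by its name, has taken for a name from the list of things; names that differ only in an ending like _2 or _b are one class to them, and where a whole thing is asked for, a point or a joint stands for the part that bears it (a point fixed in the world has none). Each returns a list of dicts, best first, with "score" (0 to 1); they miss things now and then, are a little off and sometimes report something else, mostly with a low value. They report only what shows in the picture. A call takes as long as a camera call. They do not tell look-alikes from the thing itself.
- arm.recognise(thing, camera): "extent" ([left, top, width, height] in pixels, round what is visible of it).
- arm.trace(thing, camera): "mask" (420x560 bool, what is visible of it) and "extent" ([left, top, width, height] in pixels, round what is visible of it).
The state is a dict: "t": time; "q": joint angles; "qd": joint speeds; "joint_efforts": joint torques, N m; "eef_pos": TCP position; "ee_rot": TCP orientation; "force": force on the tool from outside, world axes, zero at the start; "moment": the same for the moment, N m; "width": finger opening in m; "gripper_force": force on a finger pad.
Only numpy, scipy, OpenCV 4.12 (cv2) and the standard library are available. Lean on these libraries where they do the work, as an engineer would, in place of code of your own. Each camera call takes 0.05 s, during which the arm holds its last target. There are 200 camera calls.

TASK

Empty the discard pail: pull its handle bar out of the two spring clips, tip the pail over on its stand so that all four used vials drop into the autoclave tin in front of it, then swing it back upright and snap the bar fully home in both clips. Leave the tin and the other things on the bench where they are.

Things in the scene. Friction and masses are not known exactly. Their poses are not given: they have to be found in the camera images.
- stand: Aluminium stand fixed to the bench that carries the tilting pail; base 120 x 168 mm. Origin on the bench straight below the tilt axis; z up; x to the pouring side, where the tin stands; y along the tilt axis. Two upright cheeks at x -14 to 14, |y| 58 to 66, 168 mm high, hold the bearings. Behind, two posts at x -101 to -87, |y| 67 to 81, 189 mm high, each carry a spring clip.
- stand_pivot (a point): Middle of the tilt axis, 155 mm above the stand's origin; axes as the stand's. The pail is captive in its bearings: it can only turn, almost without friction. A rod between the cheeks stops it at about 128 degrees of tip.
- pail: Steel pail, open at the top, 105 mm high, outer diameter 76 mm at the bottom, 100 mm at the rim, wall 3 mm, 0.35 kg (+-25 %). Origin on the tilt axis: bottom 35 mm below, rim 70 mm above it. z out of the mouth; x, y as the stand's when upright; it tips to +x, turning positively about y. Past about 50 degrees it falls on by itself to the stop and stays there, the vials sliding out.
- bar_mid (a point): Middle of the pail's handle: a level round bar along y, 168 mm long, 12 mm thick, with a 14 mm thick black sleeve on its middle 70 mm. Fixed to the pail at pail x -87, z +50 mm (100 mm from the tilt axis, 30 degrees above level) by two flat arms at y +-50. Upright it is 205 mm above the bench, 32 mm clear of the pail's wall; 255 mm at the top of its arc.
- bar_left (a point): Point on the bar's axis 74 mm to the +y side of its middle, where the left clip holds it.
- bar_right (a point): Point on the bar's axis 74 mm to the -y side of its middle, where the right clip holds it.
- clip_left (a point): Where bar_left lies when fully home in the left clip. The clip is a C of two sprung steel jaws, 13 mm wide, whose mouth opens along the bar's path: forwards (+x) and up, 60 degrees above level. Both clips together take roughly 7 to 12 N along that path to pull the bar out or snap it in; short of the snap the bar rests about 12 mm out, on the jaws' flared lips.
- clip_right (a point): The same for the right clip, 148 mm along -y from the left one.
- tin: Open steel autoclave tin, loose on the bench on the pouring side of the stand, 150 (x) x 130 (y) x 45 mm high, wall and floor 3 mm, 0.6 kg. Origin under the middle of its floor, 91 to 103 mm in front of the stand's origin; axes nearly as the stand's.
- vial_0 (a point): Centre (half-way up) of a used capped vial, 25 mm in diameter and 46 mm long, 20 g, one of four that stand in the pail at the start; z along the vial towards its cap.
- vial_1 (a point): Centre (half-way up) of a used capped vial, 25 mm in diameter and 46 mm long, 20 g, one of four that stand in the pail at the start; z along the vial towards its cap.
- vial_2 (a point): Centre (half-way up) of a used capped vial, 25 mm in diameter and 46 mm long, 20 g, one of four that stand in the pail at the start; z along the vial towards its cap.
- vial_3 (a point): Centre (half-way up) of a used capped vial, 25 mm in diameter and 46 mm long, 20 g, one of four that stand in the pail at the start; z along the vial towards its cap.
- lab_timer: Bench timer, 66 x 72 x 18 mm, a bystander beyond the stand. Origin at the middle of its underside.
- marker_black: Black marker pen lying on the bench, 132 mm long, 14 mm high, a bystander beyond the stand. Origin at the middle of its underside.
Things that resemble listed ones, but are neither listed nor needed, are in the scene too. What is shaped like the part that bears vial_2 but black is not meant.

How it is judged:
By the outcome, as a careful person would: the job done as asked, in the order asked, and still so for the second after the job is handed in, with the robot touching nothing.
It also fails if it takes over 51 s, if anything falls off the work surface, if the arm or the gripper's body presses on something with over 40 N, if the wrist force passes 120 N, or if a joint passes its speed limit or range.

## Working session

There is one attempt and no reset: what is moved stays moved. The work goes in short steps, Python scripts to look and compute and a shell command to move; the robot and the scene stay as the last step left them, time stands still between calls to the robot, and variables do not carry over. Pictures are saved under pics/ and viewed, at most 10 in all, crops included, and the job is handed in when it is done.

```bash
mkdir -p pics; ls; cat > h.py <<'E'
from station import arm
import numpy as np, cv2
def cal(n):
    c=arm.get_calibration(n); return np.array(c['mtx']),np.array(c['R']),np.array(c['t'])
def world(n,uv,d):
    K,R,t=cal(n); uv=np.atleast_2d(uv).astype(float); d=np.atleast_1d(d)
    p=np.c_[(uv[:,0]-K[0,2])/K[0,0]*d,(uv[:,1]-K[1,2])/K[1,1]*d,d]
    return (p-t)@R
def cloud(n,dep):
    v,u=np.mgrid[0:420,0:560]; W=world(n,np.c_[u.ravel(),v.ravel()],dep.ravel()).reshape(420,560,3)
    W[dep==0]=np.nan; return W
E
python3 - <<'E'
from h import *
s=arm.get_state(); print(s, arm.hold_point_z)
ims=[]
for n in('side','top'):
    im,d=arm.grab_frame(n); np.savez(f'{n}.npz',im=im,d=d); cv2.imwrite(f'pics/{n}.png',im[:,:,::-1])
    for th in('stand','pail','bar_mid','tin','vial_0','lab_timer','marker_black'):
        print(n,th,[(r['extent'],round(r['score'],2)) for r in arm.recognise(th,n)])
E
```

```text
pics
{'t': 0.0, 'q': array([ 1.46706985e+00,  3.59400911e-01,  1.10138110e-02, -3.66551263e-04,
       -1.22412067e+00, -2.88112779e-01]), 'qd': array([-0.00104074, -0.00026567, -0.00080509,  0.00182387,  0.00105595,
        0.00191442]), 'joint_efforts': array([ 1.37497897e-03, -5.82713807e+01,  2.93048555e+01,  6.99732408e+00,
        7.06541701e-03, -1.47426081e-04]), 'eef_pos': array([0.25759595, 0.62334758, 0.22559108]), 'ee_rot': array([ 3.13985384e+00, -1.55970464e-04, -3.91963959e-01]), 'force': array([ 0.70802705, -0.17747103, -0.33795018]), 'moment': array([-0.00740682,  0.04300807, -0.03435142]), 'gripper_force': 0.0, 'width': 0.08741589557826403} 0.0188
side stand [([270.9, 142.6, 81.5, 111.7], 0.73)]
side pail [([268.8, 144.5, 85.8, 71.3], 0.55)]
side bar_mid [([276.5, 145.4, 74.1, 74.2], 0.85), ([274.9, 143.6, 77.6, 108.2], 0.27), ([270.8, 240.9, 73.9, 67.8], 0.18)]
side tin [([271.8, 240.0, 71.8, 68.0], 0.92)]
side vial_0 [([326.5, 310.4, 13.6, 23.5], 0.7), ([196.7, 195.5, 50.9, 3.9], 0.38)]
side lab_timer [([208.0, 209.1, 29.7, 18.8], 0.63), ([271.6, 145.2, 79.7, 107.6], 0.47), ([272.8, 145.9, 81.5, 72.2], 0.45)]
side marker_black [([197.7, 194.2, 48.4, 5.8], 0.57)]
top stand [([269.3, 206.7, 75.2, 96.9], 0.98)]
top pail [([256.3, 203.3, 89.2, 97.3], 0.82), ([270.5, 232.3, 16.8, 8.8], 0.34)]
top bar_mid [([314.2, 160.8, 34.2, 32.1], 0.49), ([253.9, 204.1, 89.8, 98.1], 0.35)]
top tin [([193.5, 202.7, 78.1, 77.5], 0.76)]
top vial_0 [([166.4, 248.2, 16.2, 14.2], 0.72), ([287.7, 235.7, 11.3, 11.7], 0.62), ([282.7, 244.9, 12.3, 19.2], 0.57), ([268.8, 247.6, 14.4, 14.9], 0.55), ([271.6, 232.4, 11.0, 9.3], 0.5), ([255.1, 208.3, 88.1, 95.7], 0.5)]
top lab_timer [([315.7, 158.6, 33.5, 32.2], 0.83), ([269.1, 211.0, 77.4, 93.6], 0.61)]
top marker_black [([369.0, 146.1, 8.6, 55.1], 0.76), ([257.2, 211.3, 87.3, 93.4], 0.29)]
```

```bash
python3 - <<'E'
from h import *
a=np.load('top.npz');b=np.load('side.npz')
A=cv2.resize(a['im'][130:330,150:400],None,fx=1.6*1.0,fy=1.6,interpolation=cv2.INTER_CUBIC)
B=cv2.resize(b['im'][120:330,170:400],None,fx=1.6,fy=1.6,interpolation=cv2.INTER_CUBIC)
B=cv2.resize(B,(int(B.shape[1]*A.shape[0]/B.shape[0]),A.shape[0]))
cv2.imwrite('pics/c1.png',np.hstack([A,B])[:,:,::-1])
for n,f in(('top',a),('side',b)):
    W=cloud(n,f['d'])
    for lo,hi in((.195,.215),(.218,.232),(.18,.192),(.163,.173),(.04,.05)):
        m=(W[...,2]>lo)&(W[...,2]<hi); P=W[m]; print(n,lo,hi,m.sum(),np.round(np.percentile(P,[2,50,98],axis=0),3).tolist() if m.sum() else '')
    K,R,t=cal(n);print(n,'cam at',-R.T@t)
E
```

```text
top 0.195 0.215 9499 [[0.317, -0.152, 0.196], [0.462, -0.036, 0.205], [0.863, 0.591, 0.214]]
top 0.218 0.232 2659 [[0.376, -0.104, 0.218], [0.788, 0.228, 0.223], [0.899, 0.447, 0.231]]
top 0.18 0.192 12271 [[0.357, -0.179, 0.18], [0.541, -0.03, 0.181], [0.862, 0.556, 0.191]]
top 0.163 0.173 5562 [[0.333, -0.183, 0.163], [0.58, 0.077, 0.17], [0.936, 0.614, 0.173]]
top 0.04 0.05 3328 [[0.344, 0.044, 0.04], [0.578, 0.468, 0.046], [0.902, 0.917, 0.05]]
top cam at [0.32098162 0.30911235 0.99501381]
side 0.195 0.215 7370 [[0.088, -0.243, 0.195], [0.786, 0.217, 0.204], [1.138, 0.691, 0.215]]
side 0.218 0.232 7168 [[0.1, -0.253, 0.218], [0.891, 0.332, 0.22], [1.138, 0.666, 0.231]]
side 0.18 0.192 4499 [[0.098, -0.239, 0.18], [0.624, 0.051, 0.185], [1.138, 0.691, 0.192]]
side 0.163 0.173 3782 [[0.103, -0.28, 0.163], [0.724, 0.117, 0.169], [1.139, 0.692, 0.173]]
side 0.04 0.05 4340 [[-0.241, -1.06, 0.04], [0.608, 0.383, 0.046], [1.135, 0.68, 0.05]]
side cam at [0.51461747 1.11101012 0.80731199]
```

View pics/c1.png

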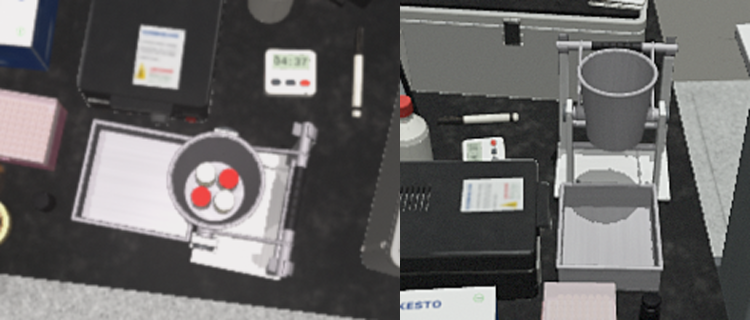

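View pics/top.png

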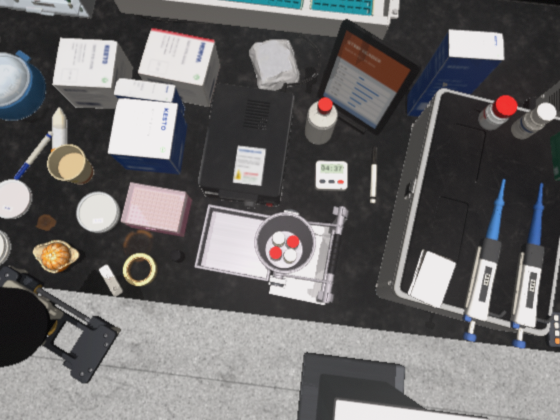

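The top view shows the pail at about (284,242), with two red-capped and two white-capped vials inside. The tin is to its left at (232,243), and the bar and clips are on the right from (340,212) to (325,298). So stand +x is roughly world +y. The small black item at (178,256) is the black look-alike vial, which I'll leave alone.

```bash
python3 - <<'E'
from h import *
a=np.load('top.npz'); W=cloud('top',a['d'])
w=np.zeros((420,560),bool); w[200:308,245:352]=1
def fit(lo,hi,name,extra=True):
    m=w&(W[...,2]>lo)&(W[...,2]<hi)&extra; P=W[m]; 
    if len(P)<5: print(name,len(P));return P
    r=cv2.minAreaRect(P[:,:2].astype(np.float32)*1000); print(name,len(P),'med',np.median(P,0).round(4),'rect',np.round(r[0],1),np.round(r[1],1),round(r[2],2)); return P
u=np.mgrid[0:420,0:560][1]
P=fit(.2,.216,'bar',u>305)
rim=fit(.219,.232,'rim')
# circle fit of rim
A=np.c_[2*rim[:,:2],np.ones(len(rim))]; s=np.linalg.lstsq(A,(rim[:,:2]**2).sum(1),rcond=None)[0]; print('rim c',s[:2],np.sqrt(s[2]+(s[:2]**2).sum()))
fit(.16,.175,'cheeks'); fit(.184,.196,'posts',u>300); fit(.002,.02,'base',u>265)
for vv in range(205,304,7):
    row=[(uu,*W[vv,uu].round(3)) for uu in range(314,350,3) if W[vv,uu,2]>.15]; print(vv,[(r[0],float(r[1]),float(r[2]),float(r[3])) for r in row])
m=np.zeros_like(w); m[195:290,185:275]=1; m&=(W[...,2]>.038)&(W[...,2]<.052); r=cv2.minAreaRect(W[m][:,:2].astype(np.float32)*1000); print('tin',r)
E
```

```text
bar 942 med [0.4176 0.2172 0.2109] rect [418.6 237.4] [ 66.9 167.1] 85.47
rim 677 med [0.4269 0.2997 0.2257] rect [422.2 283.2] [139.8 158.1] 85.44
rim c [0.42198855 0.29284845] 0.05212807713239755
cheeks 935 med [0.4204 0.3026 0.1685] rect [439.2 285.8] [ 96.2 173.2] 55.21
posts 134 med [0.4446 0.2583 0.1906] rect [415. 240.] [ 77.2 153.6] 85.33
base 2539 med [0.3904 0.2332 0.0117] rect [439.2 243.8] [234.3 186.3] 6.27
205 []
212 [(335, 0.49, 0.22, 0.211), (338, 0.491, 0.215, 0.207), (341, 0.491, 0.21, 0.213), (344, 0.492, 0.205, 0.211), (347, 0.494, 0.199, 0.204)]
219 [(338, 0.478, 0.214, 0.21), (341, 0.478, 0.209, 0.213), (344, 0.484, 0.201, 0.189)]
226 [(323, 0.466, 0.237, 0.189), (326, 0.466, 0.232, 0.194), (329, 0.466, 0.227, 0.201), (332, 0.466, 0.222, 0.204), (335, 0.466, 0.217, 0.207), (338, 0.465, 0.213, 0.213), (341, 0.466, 0.208, 0.211)]
233 [(335, 0.453, 0.217, 0.209), (338, 0.453, 0.212, 0.212)]
240 [(314, 0.434, 0.253, 0.228), (332, 0.44, 0.22, 0.208), (335, 0.44, 0.216, 0.214), (338, 0.441, 0.211, 0.212)]
247 [(314, 0.422, 0.251, 0.226), (332, 0.428, 0.22, 0.212), (335, 0.428, 0.215, 0.214), (338, 0.429, 0.209, 0.211)]
254 [(332, 0.416, 0.218, 0.209), (335, 0.416, 0.214, 0.213)]
261 [(329, 0.404, 0.222, 0.209), (332, 0.404, 0.217, 0.211), (335, 0.405, 0.212, 0.212)]
268 [(329, 0.392, 0.221, 0.212), (332, 0.392, 0.216, 0.213), (335, 0.393, 0.211, 0.209)]
275 [(329, 0.38, 0.22, 0.211), (332, 0.381, 0.215, 0.208)]
282 [(320, 0.367, 0.233, 0.204), (323, 0.367, 0.229, 0.207), (326, 0.368, 0.224, 0.21), (329, 0.368, 0.219, 0.213), (332, 0.369, 0.214, 0.208)]
289 [(326, 0.356, 0.223, 0.208), (329, 0.357, 0.218, 0.213)]
296 [(317, 0.343, 0.237, 0.212), (320, 0.343, 0.232, 0.21), (323, 0.344, 0.227, 0.211), (326, 0.344, 0.222, 0.212), (329, 0.345, 0.217, 0.216), (332, 0.346, 0.211, 0.207)]
303 []
tin ((446.62774658203125, 421.07733154296875), (168.06834411621094, 191.39956665039062), 1.3095674514770508)
```

```bash
cat >> h.py <<'E'
from scipy.spatial.transform import Rotation as Ro
def togo(target,yaw=None):
    s=arm.get_state(); R=Ro.from_euler('xyz',s['ee_rot']).as_matrix()
    print('rows units',((np.array(target)-s['eef_pos'])@R/.025).round(3), 'turn', None if yaw is None else np.degrees(-(yaw-s['ee_rot'][2]))/5, s['eef_pos'].round(4))
def wrist():
    s=arm.get_state(); im,d=arm.grab_frame('wrist'); c=arm.get_calibration('wrist'); K=np.array(c['mtx']);M=np.array(c['mount'])
    T=np.eye(4);T[:3,:3]=Ro.from_euler('xyz',s['ee_rot']).as_matrix();T[:3,3]=s['eef_pos'];T=T@M
    v,u=np.mgrid[0:420,0:560]; p=np.stack([(u-K[0,2])/K[0,0]*d,(v-K[1,2])/K[1,1]*d,d],-1)
    W=p@T[:3,:3].T+T[:3,3]; W[d==0]=np.nan; return im,d,W
E
python3 - <<'E'
from h import *
c=arm.get_calibration('wrist');print(c)
togo([.418,.235,.36],-np.radians(4.6))
E
```

```text
{'mtx': array([[339.93963378,   0.        , 281.09614169],
       [  0.        , 339.93963378, 212.82379237],
       [  0.        ,   0.        ,   1.        ]]), 'mount': array([[ 6.24012684e-04, -9.60635879e-01, -2.77809862e-01,
         7.42368266e-02],
       [ 9.99999539e-01,  3.96876790e-04,  8.73828995e-04,
        -8.21310015e-04],
       [-7.29175198e-04, -2.77810279e-01,  9.60635684e-01,
        -1.58391178e-01],
       [ 0.00000000e+00,  0.00000000e+00,  0.00000000e+00,
         1.00000000e+00]])}
rows units [11.864 11.926 -5.337] turn -3.5696109994058745 [0.2577 0.6238 0.2266]
```

```bash
python3 -m crank '[[[0.2,0.2,-2,0],[1,1,-3.6,-0.4],[2.3,2.3,-4.8,-0.8],[3.6,3.6,-5.3,-1.3],[4.9,4.9,-5.3,-1.8],[6.2,6.2,-5.3,-2.2],[7.5,7.5,-5.3,-2.6],[8.8,8.8,-5.3,-3.0],[10.1,10.1,-5.3,-3.4],[11.2,11.2,-5.3,-3.57],[11.86,11.93,-5.34,-3.57],[11.86,11.93,-5.34,-3.57]]]' 0.73 40
python3 - <<'E'
from h import *
im,d,W=wrist(); np.savez('w1.npz',im=im,d=d,W=W); cv2.imwrite('pics/w1.png',im[:,:,::-1]); print(arm.get_state()['eef_pos'],arm.get_state()['ee_rot'])
print([(r['extent'],round(r['score'],2)) for r in arm.recognise('bar_mid','wrist')])
E
```

```text
t: 2.3
eef_pos: [0.4183, 0.2336, 0.3606]
ee_rot: [-3.141, -0.001, -0.082]
force: [0.4, 1.2, -0.3]
width: 0.0234
gripper_force: 0.0
[0.41805985 0.2344893  0.36039284] [-3.14078517e+00 -3.97044497e-04 -8.18030068e-02]
[([146.9, 97.7, 160.9, 179.2], 0.89)]
```

View pics/w1.png

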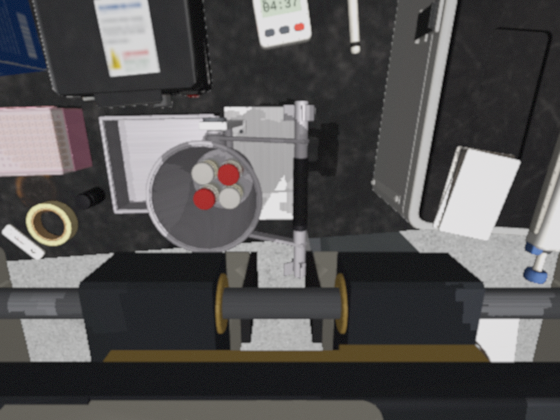

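The wrist view shows the bar as a vertical line at about column 301, rows 105–275, with its black sleeve at rows 145–230. The pail rim is at (205,197), and the bar is nearly parallel to the tool x axis.

```bash
python3 - <<'E'
from h import *
f=np.load('w1.npz');W=f['W'];im=f['im'].astype(int)
w=np.zeros((420,560),bool);w[95:250,280:325]=1
m=w&(W[...,2]>.203)&(W[...,2]<.222); P=W[m]
dark=m&(im.sum(2)<160)
D=W[dark];print(len(P),len(D))
r=cv2.minAreaRect(D[:,:2].astype(np.float32)*1000);print('sleeve',r,np.percentile(D[:,2],[50,95,99]))
l=cv2.fitLine(D[D[:,2]>.2][:,:2].astype(np.float32),cv2.DIST_HUBER,0,.01,.01).ravel();print('line',l,np.degrees(np.arctan2(l[1],l[0])))
for v in range(100,250,12):
    q=np.where(m[v])[0]
    if len(q): i=W[v,q]; print(v,q[0],q[-1],i.mean(0).round(4),i[:,2].max().round(4), im[v,q].sum(1).mean().round())
w[:]=0;w[130:260,140:268]=1
m=w&(W[...,2]>.219)&(W[...,2]<.231);rim=W[m]
for k in range(4):
    A=np.c_[2*rim[:,:2],np.ones(len(rim))]; s=np.linalg.lstsq(A,(rim[:,:2]**2).sum(1),rcond=None)[0];R=np.sqrt(s[2]+(s[:2]**2).sum()); e=abs(np.hypot(*(rim[:,:2]-s[:2]).T)-R); rim=rim[e<.005]
print('rim c',s[:2],R,len(rim))
E
```

```text
2396 1008
sleeve ((419.24981689453125, 216.0126190185547), (13.65569019317627, 69.225341796875), 85.0663833618164) [0.21103498 0.21277328 0.21336207]
line [ 0.9965564  -0.08291798  0.4208138   0.21621463] -4.756311
112 284 313 [0.4935 0.2133 0.2106] 0.2219 517.0
124 295 307 [0.4832 0.2116 0.2099] 0.2117 480.0
136 295 307 [0.4729 0.2123 0.2096] 0.2113 362.0
148 295 307 [0.4624 0.2128 0.2097] 0.2117 340.0
160 293 308 [0.4518 0.2141 0.2102] 0.2133 91.0
172 293 308 [0.4409 0.2149 0.2103] 0.2128 89.0
184 293 308 [0.4298 0.2156 0.2104] 0.2131 92.0
196 293 307 [0.4186 0.2169 0.211 ] 0.2133 95.0
208 293 307 [0.4069 0.2176 0.2103] 0.2128 89.0
220 293 307 [0.3951 0.2184 0.2104] 0.2132 73.0
232 294 305 [0.383  0.2196 0.2099] 0.2116 472.0
244 287 306 [0.3704 0.2234 0.2088] 0.2121 478.0
rim c [0.42678099 0.30209456] 0.04872025528502455 2461
```

```bash
python3 - <<'E'
from h import *
togo([.4192,.2157,.188],-np.radians(4.8))
E
```

```text
rows units [0.113 0.769 6.888] turn 0.032182540585700206 [0.4179 0.235  0.3602]
```

```bash
python3 -m crank '[[[0.11,0.77,0,0],[0.11,0.77,1.5,0],[0.11,0.77,3.0,0],[0.11,0.77,4.2,0],[0.11,0.77,5.0,0],[0.11,0.77,5.8,0],[0.11,0.77,6.4,0],[0.11,0.77,6.88,0],[0.11,0.77,6.88,0],[0.11,0.77,6.88,0]]]' 0.73 40
python3 -c "
from h import *
togo([.4192,.2157,.188])"
```

```text
t: 3.65
eef_pos: [0.4194, 0.2158, 0.1886]
ee_rot: [-3.141, -0.001, -0.08]
force: [-0.1, -1.0, -0.3]
width: 0.0235
gripper_force: 0.0
rows units [-0.008  0.005  0.025] turn None [0.4194 0.2158 0.1886]
```

```bash
python3 -m crank '[[[0,0,0,0],[0,0,0,0],[0,0,0,0],[0,0,0,0]]]' 1 40
python3 - <<'E'
import numpy as np
for tip in [4,8,12,16,20,25,30,35,40,45,50,55,60,65,70,80,90,100,110,120,126,128]:
    a=np.radians(150-tip); x=100*np.cos(a)+86.6; z=100*np.sin(a)-50
    print(tip,'y %.2f z %.2f'%(-x/25,-z/25))
E
```

```text
t: 4.15
eef_pos: [0.4194, 0.2159, 0.1886]
ee_rot: [-3.141, -0.001, -0.08]
force: [-1.2, 1.1, 5.1]
width: 0.0124
gripper_force: 40.0
4 y -0.15 z -0.24
8 y -0.31 z -0.46
12 y -0.49 z -0.68
16 y -0.69 z -0.88
20 y -0.89 z -1.06
25 y -1.17 z -1.28
30 y -1.46 z -1.46
35 y -1.77 z -1.63
40 y -2.10 z -1.76
45 y -2.43 z -1.86
50 y -2.77 z -1.94
55 y -3.12 z -1.98
60 y -3.46 z -2.00
65 y -3.81 z -1.98
70 y -4.16 z -1.94
80 y -4.83 z -1.76
90 y -5.46 z -1.46
100 y -6.04 z -1.06
110 y -6.53 z -0.57
120 y -6.93 z 0.00
126 y -7.12 z 0.37
128 y -7.17 z 0.50
```

```bash
python3 -m crank '[[[0,-0.15,-0.24,0],[0,-0.31,-0.46,0],[0,-0.49,-0.68,0],[0,-0.69,-0.88,0],[0,-0.89,-1.06,0],[0,-1.17,-1.28,0],[0,-1.46,-1.46,0],[0,-1.46,-1.46,0]]]'
python3 - <<'E'
from h import *
print(arm.get_state()['force'],arm.get_state()['eef_pos'])
im,d=arm.grab_frame('side');cv2.imwrite('pics/s2.png',cv2.resize(im[110:330,190:400],None,fx=2.5,fy=2.5)[:,:,::-1])
E
```

```text
t: 5.15
eef_pos: [0.4219, 0.2505, 0.2262]
ee_rot: [3.138, -0.0, -0.08]
force: [-3.4, -11.2, 9.3]
width: 0.0128
gripper_force: 40.0
[ -3.37959416 -11.16362957   9.29217709] [0.42194716 0.25051252 0.22624263]
```

View pics/s2.png

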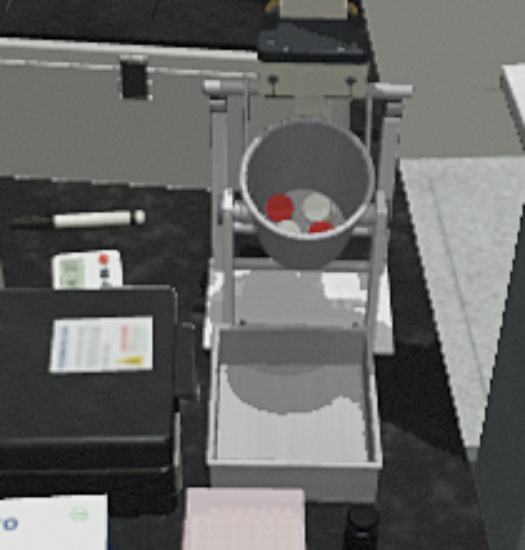

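```bash
python3 -m crank '[[[0,-0.64,-0.30,0],[0,-1.31,-0.48,0],[0,-2.0,-0.54,0],[0,-2.7,-0.48,0],[0,-3.37,-0.30,0],[0,-4.0,0,0],[0,-4.58,0.40,0],[0,-5.07,0.89,0],[0,-5.47,1.46,0],[0,-5.63,1.77,0],[0,-5.63,1.77,0],[0,-5.63,1.77,0]]]' 1 20
python3 - <<'E'
from h import *
im,d=arm.grab_frame('side');cv2.imwrite('pics/s3.png',cv2.resize(im[110:330,190:400],None,fx=2.5,fy=2.5)[:,:,::-1])
print([(r['extent'],round(r['score'],2)) for r in arm.recognise('vial_0','side')])
E
```

```text
t: 6.7
eef_pos: [0.4332, 0.392, 0.1804]
ee_rot: [-3.142, 0.0, -0.08]
force: [2.1, 0.1, -0.6]
width: 0.0135
gripper_force: 20.0
[([297.4, 242.6, 22.8, 26.7], 0.6), ([328.5, 311.7, 14.0, 24.8], 0.53), ([291.3, 266.6, 24.9, 18.5], 0.51), ([266.3, 187.9, 94.6, 44.5], 0.3)]
```

View pics/s3.png

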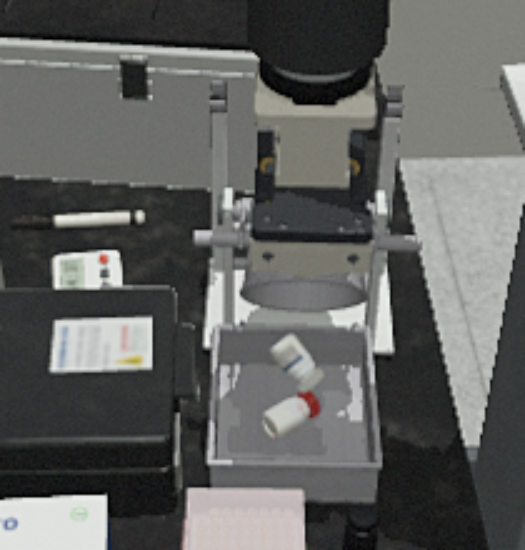

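Two vials are in the tin, at crop positions (295,360) and (290,410). The other two are hidden or still in the pail, so I'll wait and rock the pail against the stop.

```bash
python3 -m crank '[[[0,-0.08,0.20,0],[0,-0.08,0.20,0],[0,0.05,-0.1,0],[0,-0.08,0.22,0],[0,0.05,-0.1,0],[0,-0.08,0.22,0],[0,0.05,-0.1,0],[0,-0.08,0.22,0],[0,-0.06,0.17,0],[0,-0.06,0.17,0]]]'
python3 - <<'E'
from h import *
im,d=arm.grab_frame('side');
print([(r['extent'],round(r['score'],2)) for r in arm.recognise('vial_0','side')])
im2,d2=arm.grab_frame('top');
print([(r['extent'],round(r['score'],2)) for r in arm.recognise('vial_0','top')])
A=cv2.resize(im[110:330,190:400],None,fx=1.9,fy=1.9);B=cv2.resize(im2[190:310,170:360],(int(190*A.shape[0]/220*1.0),A.shape[0]))
cv2.imwrite('pics/s4.png',np.hstack([A,B])[:,:,::-1])
E
```

```text
t: 8.05
eef_pos: [0.4335, 0.3938, 0.1761]
ee_rot: [3.142, -0.0, -0.08]
force: [0.0, 0.1, 0.1]
width: 0.0134
gripper_force: 20.0
[([301.1, 266.5, 19.1, 22.7], 0.74), ([282.2, 248.3, 15.2, 21.2], 0.72), ([328.5, 311.0, 14.9, 24.4], 0.58), ([319.3, 285.9, 14.4, 9.0], 0.53)]
[([207.4, 252.4, 11.0, 17.0], 0.62)]
```

View pics/s4.png

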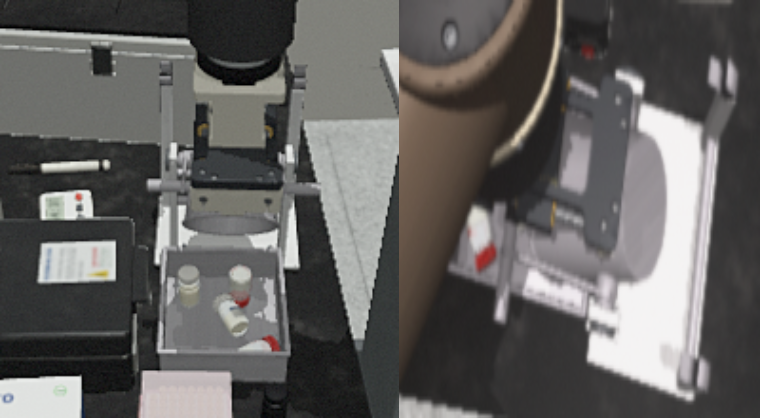

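All four vials are now in the tin, in the left panel at (188,285), (240,287), (232,315) and (265,345). I'll swing the pail back.

```bash
python3 -m crank '[[[0,0.22,-0.48,0],[0,0.62,-1.05,0],[0,1.11,-1.54,0],[0,1.69,-1.94,0],[0,2.32,-2.24,0],[0,2.99,-2.42,0],[0,3.69,-2.48,0],[0,4.38,-2.42,0],[0,5.05,-2.24,0],[0,5.69,-1.94,0],[0,6.26,-1.54,0],[0,6.66,-1.16,0]]]'
python3 -m crank '[[[0,0,0,0],[0,0,0,0]]]' 1 60
python3 - <<'E'
from h import *
s=arm.get_state();print(s['force'])
togo([.4194,.2158,.1886])
E
```

```text
t: 9.75
eef_pos: [0.4196, 0.2265, 0.2039]
ee_rot: [3.141, 0.001, -0.081]
force: [-1.1, 1.7, 1.2]
width: 0.013
gripper_force: 20.0
t: 10.0
eef_pos: [0.4198, 0.2274, 0.2048]
ee_rot: [3.14, 0.001, -0.08]
force: [-1.6, 0.2, 0.4]
width: 0.0126
gripper_force: 60.0
[-1.55607221  0.16274669  0.41197072]
rows units [0.024 0.463 0.649] turn None [0.4198 0.2274 0.2048]
```

```bash
python3 -m crank '[[[0,0.18,0.22,0],[0,0.34,0.44,0],[0,0.49,0.68,0],[0,0.53,0.76,0],[0,0.53,0.76,0],[0,0.53,0.76,0]]]'
python3 - <<'E'
from h import *
s=arm.get_state();print(s['force'],s['joint_efforts'])
togo([.4194,.2158,.1886])
E
```

```text
t: 10.75
eef_pos: [0.4197, 0.2157, 0.1873]
ee_rot: [-3.14, -0.002, -0.079]
force: [-3.1, 1.5, 10.2]
width: 0.0125
gripper_force: 60.0
[-3.07009299  1.52943368 10.22652581] [ -1.15421612 -26.81679547  23.59249592   6.19199798   0.05906673
  -0.03112967]
rows units [-0.012 -0.004 -0.051] turn None [0.4197 0.2157 0.1873]
```

```bash
python3 -m crank '[[[0,0.06,0.10,0],[0,0.08,0.14,0],[0,0.08,0.14,0]]]'; python3 -m crank '[[[0,0,0,0],[0,-0.08,-0.14,0],[0,-0.08,-0.14,0]]]'
python3 -m crank '[[[0,0,0,0],[0,0,0,0],[0,0,0,0]]]' 0.73
python3 -m crank '[[[0,0,-0.6,0],[0,0,-1.4,0],[0,0,-2.5,0],[0,0,-4,0],[0,-0.77,-5.5,0],[0,-0.77,-6.7,0],[0,-0.77,-6.7,0],[0,-0.77,-6.7,0]]]'
python3 - <<'E'
from h import *
im,d,W=wrist(); cv2.imwrite('pics/w2.png',im[:,:,::-1]); print(arm.get_state()['eef_pos'])
im=im.astype(int)
w=np.zeros((420,560),bool);w[95:250,280:325]=1
m=w&(W[...,2]>.199)&(W[...,2]<.225)
D=W[m&(im.sum(2)<160)]
r=cv2.minAreaRect(D[:,:2].astype(np.float32)*1000);print('sleeve',r,np.percentile(D[:,2],[50,95,99]))
for v in range(112,245,12):
    q=np.where(m[v])[0]
    if len(q): i=W[v,q]; print(v,q[0],q[-1],i.mean(0).round(4),i[:,2].max().round(4))
E
```

```text
t: 11.12
eef_pos: [0.42, 0.2156, 0.187]
ee_rot: [-3.135, -0.004, -0.078]
force: [-18.5, 5.4, 34.4]
width: 0.0123
gripper_force: 60.0
t: 11.5
eef_pos: [0.4196, 0.2156, 0.1872]
ee_rot: [-3.14, -0.002, -0.079]
force: [-4.3, 2.8, 13.0]
width: 0.0126
gripper_force: 60.0
t: 11.88
eef_pos: [0.4187, 0.2141, 0.1855]
ee_rot: [3.14, 0.001, -0.08]
force: [-0.6, 0.4, 0.3]
width: 0.0232
gripper_force: 0.0
t: 12.88
eef_pos: [0.4203, 0.2335, 0.3536]
ee_rot: [-3.141, 0.0, -0.08]
force: [0.1, -0.7, -0.3]
width: 0.024
gripper_force: 0.0
[0.42021462 0.23336917 0.35316771]
sleeve ((419.74261474609375, 215.7378387451172), (14.046636581420898, 69.30786895751953), 84.9223403930664) [0.21119589 0.21291796 0.21354436]
112 284 314 [0.4954 0.213  0.2112] 0.2234
124 295 308 [0.4853 0.2115 0.2096] 0.2113
136 295 308 [0.4752 0.2121 0.2095] 0.2128
148 295 308 [0.465  0.2128 0.2096] 0.2119
160 294 308 [0.4545 0.2139 0.2095] 0.2114
172 294 308 [0.4441 0.2146 0.2109] 0.2136
184 294 308 [0.4332 0.2153 0.2108] 0.2128
196 294 308 [0.4221 0.216  0.2105] 0.2123
208 293 308 [0.4109 0.2172 0.2108] 0.213
220 294 307 [0.3996 0.2179 0.2115] 0.2136
232 293 307 [0.3874 0.219  0.2102] 0.2126
244 280 306 [0.374  0.2266 0.2054] 0.2123
```

View pics/w2.png

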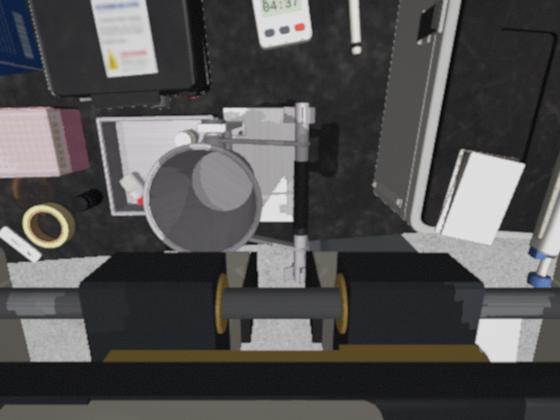

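The wrist view shows the pail empty at (203,198). The bar is back at its original line and height (column 301, mid-point within about 0.5 mm of the first measurement), so it is home in both clips. The vials are in the tin, which has not moved, and the gripper is clear.

```bash
python3 -c "
from h import *
print(arm.job_done())"
```

```text
the job is handed in; nothing more can be done
None
```

The pail is emptied and the job is handed in: all four vials are in the tin, the pail is back upright, and its handle bar measures within about 0.5 mm of its starting position in the clips; it took about 13 s of the 51 s, and the judge's verdict was not shown.

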